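# Lock the sprung quarter-turn plug into the filter housing

## Task

Take the blue winged locking plug from its stand and put it into the slot of the white filter housing. Press it straight down against the spring, without turning yet, just until its cross bar is clear of the cam and never so far that the cartridge below is crushed; then, keeping it pressed, turn it a quarter turn clockwise (seen from above) to the stop, and let it rise until it catches; then let go. Do not force the plug against the housing's top and leave everything else where it stands.

Things in the scene. Friction and masses are not known exactly. Their poses are not given: they have to be found in the camera images.
- plug_wing (a point): Centre of the plug's blue wing, an upright plate 42 long (x), 14 thick (y), 30 high: its top is 15 above this point, the flange's upper face 15 below. Grip across the 14 mm; 60 N or more carries the press without slip. z up along the shank.
- plug: Blue locking plug, about 130 g. Below the wing: round blue flange 54 dia, 6 thick (underside 21 below wing centre), steel shank 12 dia, then a steel cross bar 36 long along the same x as the wing, 12 wide, 6 high. Origin: centre of the bar's underside, 73 below wing centre. A half turn leaves it the same.
- mouth (a point): Centre of the slot in the housing's top face, 90 above the bench. Slot 40 long along this point's x (green marks), 16 wide along y (red marks), 2 mm bevel. The wing lies along x to enter and along y when locked; the slot must be entered straight, on its centre.
- housing: White and grey filter housing 150 x 170 x 90 high, fixed; origin: centre of its underside, x along the slot. Inside, the slot goes on through a lock ring whose height differs by up to 17 mm between starts and is not measured: the bar's underside meets the sprung plunger 19 to 36 below the mouth. It must be felt.
- plunger (a joint): Travel of the sprung plunger, m: 0 free, grows downward. 3 N at first touch plus 1.5 N per mm. Past 7.5 mm (14 N) the bar is clear and turns, clockwise from above only, 90 deg to a fixed stop; let up there it rises into a notch and is held with the plunger at 4 mm (9 N); let up earlier it does not catch. Beyond 10 mm (18 N) the cartridge is crushed.
- stand: Grey plug stand, 90 x 220 x 62 high, fixed; origin: centre of its underside. Two square pockets 42 wide, 60 to either side of the origin along its y. The blue plug hangs in one by its flange, wing within about 0.5 rad of the stand's x; it has to be lifted 52 mm to come out.
- blank: bystander: yellow plain round blanking plug (no wing, no cross bar), flange 54 dia, in the other pocket of the stand; origin at the underside of its shank. Leave it there.
- reagent: bystander: amber reagent bottle, 60 dia, 130 high, origin at its underside
- beaker: bystander: clear beaker, 72 dia, 85 high, origin at its underside
- jar: bystander: white jar with red cap, 56 dia, 65 high, origin at its underside
- slides: bystander: cardboard box of slides, 80 x 55 x 30, origin at its underside
- driver: bystander: screwdriver lying on the bench, origin at its underside
- timer: bystander: white bench timer, 60 x 60 x 22, origin at its underside
There are look-alikes about, which are no part of the job. Of the things like the plug, leave any that is green; of the rest the smaller one is meant.

How it is judged:
By the outcome, as a careful person would: the job done as asked, in the order asked, and still so for the second after the job is handed in, with the robot touching nothing.
It also fails if it takes over 67 s, if anything falls off the work surface, if the arm or the gripper's body presses on something with over 40 N, if the wrist force passes 120 N, or if a joint passes its speed limit or range.

## Robot

A 6-joint arm with a two-finger parallel gripper is mounted at the origin on the work surface. World frame = base frame: x ahead of the robot, y to its left, z up, the work surface at z = 0. Lengths are in mm, angles in rad, forces in N, time in s.
With the tool pointing down it reaches from about 275 to 1000 mm from the base axis. Payload 8.4 kg.
Tool frame: the origin (TCP) lies at the very end of the fingers, on their centre line; the grasp point (between the pads) lies 19 mm behind it; z points along the fingers, y is the direction in which the jaws open and shut (so a half turn about z gives the same grasp; the last joint's range is limited). The gripper opens to 85 mm and grips with 20 to 120 N. Pads are 22 mm wide; open, the fingers measure 114 mm over their backs; the gripper's body (76 mm by 85 mm) begins 54 mm behind the grasp point. The pads swing forward as they close: fully open they stand 13 mm farther back than shut.
Start: joints at [-1.195, 0.353, 1.633, -0, 1.155, -0.002], TCP at [230.547, -580.927, 231.281] pointing down, gripper open.
Joint ranges: [-2.63, 2.63], [-0.92, 2.1], [0.06, 2.66], [-1.3, 4.44], [0, 2.69], [-3.02, 3.02]. Speed limits (rad/s): [2.22, 2.22, 2.79, 3.14, 3.14, 3.14].

## Interface

Orientations are given as [roll, pitch, yaw] about the fixed x, y, z axes, in that order (R = Rz(yaw) Ry(pitch) Rx(roll)).
In Python, from rig import r gives the robot as it stands.
- The arm moves only by the tool move_arm, never from a script. Its argument "increments" is a list of rows, each an object of numbers: "tx", "ty", "tz": the shift along the tool's x, y, z in cm; "rx", "ry", "rz": the turn, a rotation vector about the tool's x, y, z in degrees; "gripper": the gripper's target within -1 to 1 (fully open at 1, half-way at 0, shut at -1). A call has 1 to 12 rows; each row shifts and turns the commanded pose from where the row before left it, along the tool's axes as they then stand; what a row does not reach is not made up. A row lasts 1/10 s, in which the tool goes at most 50 mm and 8.59 degrees, less where a joint would pass 70% of its speed; a pose out of reach is approached as far as the arm can. A call is refused whole if a number of a shift passes 5 or a number of a turn 8.59, either way. A call with a gripper value outside its range is refused whole. The fingers move at their own pace and stop on an object; "squeeze" is the grip in N (left out, the last holds). Time passes only in rows, so rows that do not move let the fingers close. It gives the time, the measured TCP pose, the force and the opening at its end, in the units of the state.
- r.sense(): the state, without advancing time (a new reading comes with each control period).
- r.grab_frame(name): name is "scene" or "top"; returns (picture, depth): 420x560x3 uint8, red, green, blue; 420x560 float32, mm along the optical axis (not along the pixel's ray), 0 where there is no reading.
- r.camera_model(name): a dict with "fx", "fy", "cx", "cy" (pixels), "R" (3x3) and "t" (3): a world point X has camera coordinates R X + t. Camera axes: x right, y down, z forward; pixel columns grow to the right and rows downward; lengths in mm; the calibration is good to about 2 mm. A picture is of the moment at which its call begins. camera_model takes no time and is no camera call.
- r.sign_off(): hands the job in, once; it reports no verdict.
Trained networks look in the newest picture that a camera, given by its name, has taken for a name from the list of things; names that differ only in an ending like _2 or _b are one class to them, and where a whole thing is asked for, a point or a joint stands for the part that bears it (a point fixed in the world has none). Each returns a list of dicts, best first, with "confidence" (0 to 1); they miss things now and then, are a little off and sometimes report something else, mostly with a low value. They report only what shows in the picture. A call takes as long as a camera call. They do not tell look-alikes from the thing itself.
- r.cut_out(query, camera): "mask" (420x560 bool, what is visible of it) and "bbox" ([left, top, right, bottom] in pixels, round what is visible of it).
- r.place_of(query, camera): "location" ([row, column] in pixels: a listed point, or the origin of a listed thing).
The state is a dict: "clock": time; "qpos": joint angles; "qvel": joint speeds; "joint_efforts": joint torques, N m; "eef_pos": TCP position; "tcp_rot": TCP orientation; "contact_force": force on the tool from outside, world axes, zero at the start; "wrist_torque": the same for the moment, N m; "opening": opening from 0.0 (shut) to 1.0 (fully open).
Only numpy, scipy, OpenCV 4.12 (cv2) and the standard library are available. Lean on these libraries where they do the work, as an engineer would, in place of code of your own. Each camera call takes 0.05 s, during which the arm holds its last target. There are 200 camera calls.

## Working session

There is one attempt and no reset: what is moved stays moved. The work goes in short steps, Python scripts to look and compute and a tool call to move; the robot and the scene stay as the last step left them, time stands still between calls to the robot, and variables do not carry over. Pictures are saved under pics/ and viewed, about 8 in all and at most 12, crops included, and the job is handed in when it is done.

Besides the shell and the picture viewer there is one more tool, called after "Emit:" by a JSON object that holds its "name" and its "arguments", one argument or row to a line. move_arm: Moves the arm, as the interface text tells. Its arguments: {"type":"object","properties":{"increments":{"type":"array","items":{"type":"object","properties":{"tx":{"type":"number"},"ty":{"type":"number"},"tz":{"type":"number"},"rx":{"type":"number"},"ry":{"type":"number"},"rz":{"type":"number"},"gripper":{"type":"number"}}}},"squeeze":{"type":"number"}},"required":["increments"]}

```bash
mkdir -p pics; cat > h.py <<'E'
from rig import r
import numpy as np, cv2
def ray(cam,px,z):
    "world point where pixel (row,col) ray meets height z"
    m=r.camera_model(cam);R=np.array(m['R']);t=np.array(m['t'])
    d=R.T@np.array([(px[1]-m['cx'])/m['fx'],(px[0]-m['cy'])/m['fy'],1]);c=-R.T@t
    return c+d*(z-c[2])/d[2]
def cloud(cam,depth):
    m=r.camera_model(cam);R=np.array(m['R']);t=np.array(m['t'])
    v,u=np.indices(depth.shape)
    P=np.stack([(u-m['cx'])/m['fx']*depth,(v-m['cy'])/m['fy']*depth,depth],-1)
    return (P-t)@R
def proj(cam,X):
    m=r.camera_model(cam);p=np.array(m['R'])@X+np.array(m['t'])
    return p[1]/p[2]*m['fy']+m['cy'],p[0]/p[2]*m['fx']+m['cx']
E
python3 - <<'E'
from h import *
for c in ['scene','top']:
    im,d=r.grab_frame(c); np.savez(f'{c}0.npz',im=im,d=d)
    cv2.imwrite(f'pics/{c}0.png',cv2.resize(im[:,:,::-1],(784,588)))
    m=r.camera_model(c); print(c,-np.array(m['R']).T@m['t'],m['fx'])
    for q in ['plug','plug_wing','mouth','housing','stand','blank']:
        for o in r.place_of(q,c): print(c,q,np.round(o['location'],1),round(o['confidence'],2))
print(r.sense())
E
```

```text
scene [1467.87315741  309.79662966  812.01082602] 500.52927363436726
scene plug [254.8 373.8] 0.89
scene plug [231.5 383.1] 0.6
scene plug_wing [229.3 377.4] 0.87
scene plug_wing [297.3 225.3] 0.7
scene mouth [208.2 253.6] 0.63
scene housing [239.2 256.7] 0.88
scene stand [265.3 400.1] 0.7
scene blank [265.7 426.5] 0.55
top [ 366.54219246  -30.87440347 1076.1062292 ] 417.46594940506026
top plug [192.2 205.4] 0.89
top plug [237.7 191. ] 0.77
top plug [279.7 197.7] 0.69
top plug_wing [281.2 187.9] 0.84
top plug_wing [187.6 199. ] 0.74
top mouth [198.8 303. ] 0.87
top housing [210.  307.7] 0.8
top stand [238.8 167.4] 0.81
top blank [240.3 141.7] 0.75
{'clock': 0.7, 'qpos': array([-1.19541117e+00,  3.52982879e-01,  1.63338707e+00, -1.41441305e-06,
        1.15522967e+00, -2.40611900e-03]), 'qvel': array([-0.00165968, -0.00100472,  0.00147821,  0.00034356,  0.00095439,
        0.00074085]), 'joint_efforts': array([-1.19550681e-03, -6.05022240e+01, -3.42393315e+01, -3.18010007e-04,
        1.05563086e-03, -4.44134730e-05]), 'eef_pos': array([ 230.53912253, -580.92844103,  231.29721194]), 'tcp_rot': array([-3.14158569e+00,  1.27727268e-06,  3.77791850e-01]), 'contact_force': array([0.42251847, 0.60184978, 0.29110746]), 'wrist_torque': array([ 0.00675798,  0.00581785, -0.01364849]), 'opening': 1.001429046132454}
```

View pics/scene0.png

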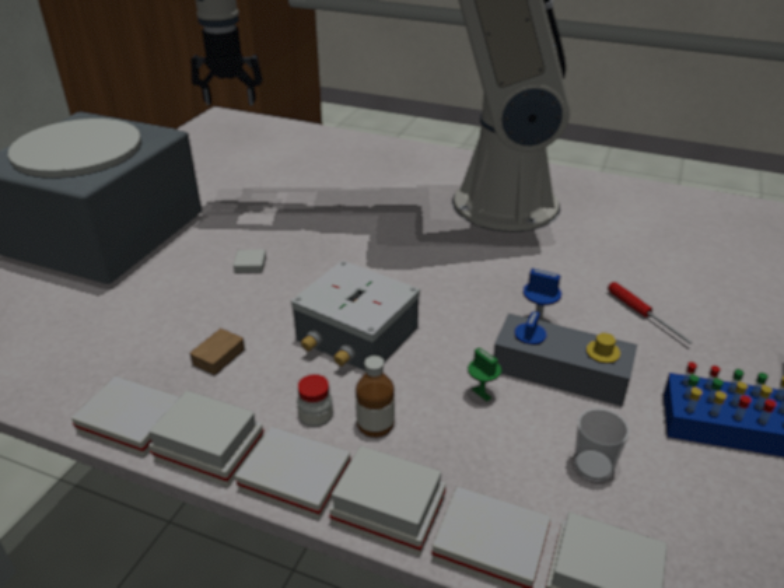

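View pics/top0.png

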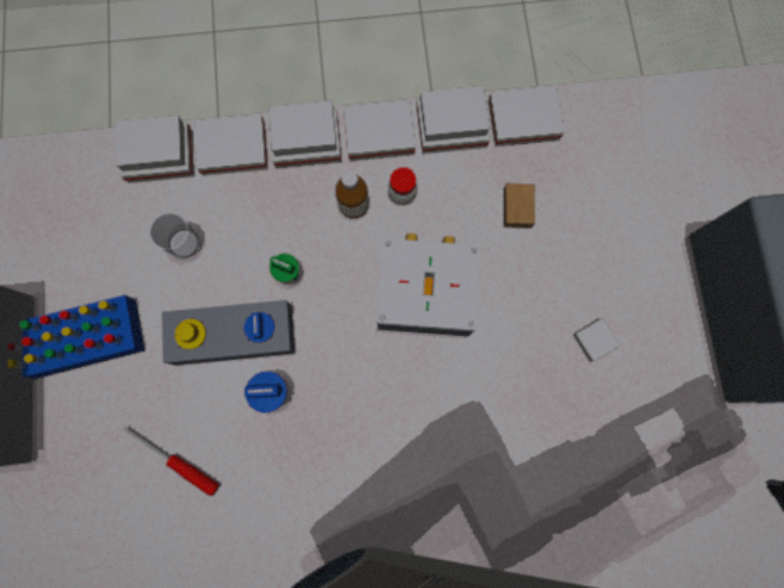

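The scene picture (784×588 scale) shows three plug look-alikes:
- A blue plug in the stand, top view (258,326), scene view (532,330).
- A bigger blue plug standing free, top (265,392).
- A green plug, top (285,267).

The smaller blue one, in the stand, is the one meant. The housing slot is at top (429,284), with green marks running along image-vertical. Next I measure it and check with one crop.

```bash
cat > meas.py <<'E'
from h import *
z=np.load('top0.npz');im,d=z['im'],z['d']
P=cloud('top',d);hsv=cv2.cvtColor(im,cv2.COLOR_RGB2HSV)
def line(pts):
    c=pts.mean(0);(cc,s,a)=cv2.minAreaRect(pts.astype(np.float32))
    w=np.linalg.svd(pts-c,full_matrices=False)[2][0];return c,np.array(cc),s,a,np.arctan2(w[1],w[0])
blue=(abs(hsv[...,0].astype(int)-112)<14)&(hsv[...,1]>100)
v,u=np.indices(d.shape)
for nm,(r0,c0) in {'stand plug':(233,185),'big plug':(279,190)}.items():
    m=blue&(abs(v-r0)<22)&(abs(u-c0)<22)
    Q=P[m]; zt=np.percentile(Q[:,2],97); W=Q[Q[:,2]>zt-8]
    print(nm,'ztop',zt,'fl z',np.percentile(Q[:,2],30),'n',len(W),[np.round(x,3) for x in line(W[:,:2])],'all',[np.round(x,2) for x in line(Q[:,:2])][:3])
# housing top
h=(abs(v-203)<40)&(abs(u-306)<40)&(abs(P[...,2]-90)<8)
Q=P[h];print('housing',np.median(Q[:,2]),[np.round(x,3) for x in line(Q[:,:2])])
def ctr(m):
    n,l,s,c=cv2.connectedComponentsWithStats(m.astype(np.uint8))
    return [(s[i,4],ray('top',c[i][::-1],90)) for i in range(1,n) if s[i,4]>3]
near=(abs(v-203)<25)&(abs(u-306)<30)
H,S=hsv[...,0],hsv[...,1]
for nm,m in {'red':((H<6)|(H>172))&(S>90),'green':(H>45)&(H<80)&(S>70),'orange':(H>8)&(H<25)&(S>90)}.items():
    for n,p in ctr(m&near): print(nm,n,np.round(p,1))
st=(abs(v-237)<30)&(abs(u-163)<52)&(abs(P[...,2]-62)<5)&(S<70)
Q=P[st];print('stand',np.median(Q[:,2]),[np.round(x,3) for x in line(Q[:,:2])])
zs=np.load('scene0.npz')['im']
a=cv2.resize(im[170:310,130:350],None,fx=3,fy=3,interpolation=2);b=cv2.resize(zs[180:300,340:470],None,fx=3,fy=3,interpolation=2)
b=cv2.copyMakeBorder(b,0,a.shape[0]-b.shape[0],0,0,0) if b.shape[0]<a.shape[0] else b
o=np.hstack([a,b]);o=cv2.resize(o,(800,int(o.shape[0]*800/o.shape[1])));cv2.imwrite('pics/crop1.png',o[...,::-1])
E
python3 meas.py
```

```text
stand plug ztop 98.89504021798913 fl z 66.90890963213933 n 86 [array([538.514, 179.379]), array([539.429, 179.25 ]), array([14.041, 41.317]), np.float64(86.39), np.float64(3.097)] all [array([537.35, 176.9 ]), array([538.34, 179.28]), array([50.01, 52.36])]
big plug ztop 116.69304423258166 fl z 74.85783411256591 n 149 [array([425.648, 167.656]), array([405.775,  81.544]), array([236.766,  25.491]), np.float64(76.906), np.float64(1.328)] all [array([424.89, 168.91]), array([415.35,  85.05]), array([242.23,  67.9 ])]
housing 89.37267731443684 [array([ 579.11 , -121.332]), array([ 580.753, -121.626]), array([169.942, 151.417]), np.float64(79.475), np.float64(-1.777)]
red 12 [588.3 -79.7  90. ]
red 12 [ 571.7 -166.7   90. ]
green 6 [ 618.4 -129.7   90. ]
green 6 [ 540.1 -115.4   90. ]
orange 75 [ 575.5 -121.1   90. ]
stand 61.64490322877327 [array([539.916, 240.044]), array([540.77 , 240.035]), array([220.695,  91.231]), np.float64(89.653), np.float64(1.56)]
```

View pics/crop1.png

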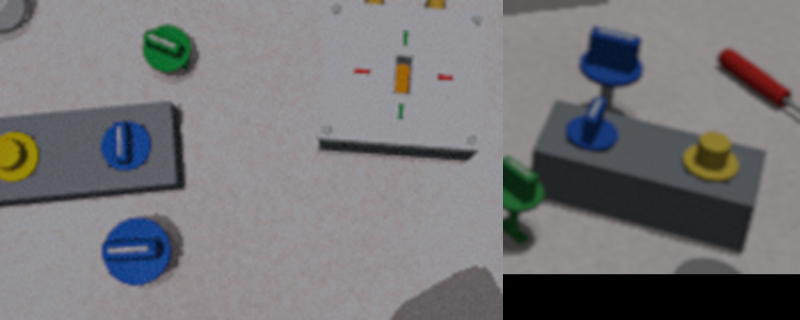

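Crop 1 confirms it: the small blue plug is in the stand with its wing nearly along world x. The wing top is at z≈98.9 as expected and measures 41×14. The free-standing plug is clearly bigger, and the third is green. The mouth is at about (580, -122.5), slot yaw ≈ -10.6°.

For the later clockwise turn joint 6 must start negative, so I grasp with tool yaw ≈ π-0.05.

```bash
cat > plan.py <<'E'
from h import *
import json
def plan(x,y,z,yawdeg,n,grip=None,start=None):
    s=r.sense(); p=np.array(s['eef_pos']); yaw=s['tcp_rot'][2]
    if start: p=np.array(start[:3]);yaw=np.radians(start[3])
    dy=(np.radians(yawdeg)-yaw); dy=(dy+np.pi)%(2*np.pi)-np.pi
    tgt=np.array([x,y,z]); rows=[]
    rz=round(-np.degrees(dy)/n,2)
    for i in range(n):
        w=(tgt-p)/(n-i)/10
        t=[round(w[0]*np.cos(yaw)+w[1]*np.sin(yaw),2),round(w[0]*np.sin(yaw)-w[1]*np.cos(yaw),2),round(-w[2],2)]
        p=p+10*np.array([t[0]*np.cos(yaw)+t[1]*np.sin(yaw),t[0]*np.sin(yaw)-t[1]*np.cos(yaw),-t[2]])
        yaw-=np.radians(rz)
        rows.append(dict(tx=t[0],ty=t[1],tz=t[2],rz=rz))
        if grip is not None: rows[-1]['gripper']=grip
    for row in rows: print(json.dumps(row).replace(' ',''))
    print('end',p,np.degrees(yaw))
E
python3 -c "
from plan import *
plan(539,179.3,150,177,20)"
```

```text
{"tx":2.84,"ty":-2.96,"tz":0.41,"rz":-7.77}
{"tx":3.21,"ty":-2.55,"tz":0.41,"rz":-7.77}
{"tx":3.53,"ty":-2.1,"tz":0.41,"rz":-7.77}
{"tx":3.78,"ty":-1.6,"tz":0.41,"rz":-7.77}
{"tx":3.96,"ty":-1.08,"tz":0.41,"rz":-7.77}
{"tx":4.07,"ty":-0.53,"tz":0.41,"rz":-7.77}
{"tx":4.1,"ty":0.02,"tz":0.4,"rz":-7.77}
{"tx":4.06,"ty":0.58,"tz":0.41,"rz":-7.77}
{"tx":3.94,"ty":1.12,"tz":0.4,"rz":-7.77}
{"tx":3.76,"ty":1.65,"tz":0.41,"rz":-7.77}
{"tx":3.5,"ty":2.14,"tz":0.4,"rz":-7.77}
{"tx":3.18,"ty":2.59,"tz":0.41,"rz":-7.77}
{"tx":2.8,"ty":3.0,"tz":0.4,"rz":-7.77}
{"tx":2.37,"ty":3.35,"tz":0.41,"rz":-7.77}
{"tx":1.89,"ty":3.64,"tz":0.4,"rz":-7.77}
{"tx":1.38,"ty":3.86,"tz":0.41,"rz":-7.77}
{"tx":0.85,"ty":4.01,"tz":0.4,"rz":-7.77}
{"tx":0.3,"ty":4.09,"tz":0.41,"rz":-7.77}
{"tx":-0.26,"ty":4.09,"tz":0.4,"rz":-7.77}
{"tx":-0.8,"ty":4.03,"tz":0.41,"rz":-7.77}
end [538.96702712 179.3393828  149.99721194] 177.04587856616934
```

Emit:
{"name": "move_arm", "arguments": {
  "increments": [
    {"tx": 2.8, "ty": -3.0, "tz": 0.4, "rz": -7.8, "gripper": -0.1},
    {"tx": 3.2, "ty": -2.5, "tz": 0.4, "rz": -7.8},
    {"tx": 3.5, "ty": -2.1, "tz": 0.4, "rz": -7.8},
    {"tx": 3.8, "ty": -1.6, "tz": 0.4, "rz": -7.8},
    {"tx": 4.0, "ty": -1.1, "tz": 0.4, "rz": -7.8},
    {"tx": 4.1, "ty": -0.5, "tz": 0.4, "rz": -7.8},
    {"tx": 4.1, "ty": 0, "tz": 0.4, "rz": -7.8},
    {"tx": 4.1, "ty": 0.6, "tz": 0.4, "rz": -7.8},
    {"tx": 3.9, "ty": 1.1, "tz": 0.4, "rz": -7.8},
    {"tx": 3.8, "ty": 1.6, "tz": 0.4, "rz": -7.8}
  ]
}}

```text
invalid input
```

Emit:
{"name": "move_arm", "arguments": {
  "increments": [
    {"tx": 3.5, "ty": 2.1, "tz": 0.4, "rz": -7.8},
    {"tx": 3.2, "ty": 2.6, "tz": 0.4, "rz": -7.8},
    {"tx": 2.8, "ty": 3.0, "tz": 0.4, "rz": -7.8},
    {"tx": 2.4, "ty": 3.4, "tz": 0.4, "rz": -7.8},
    {"tx": 1.9, "ty": 3.6, "tz": 0.4, "rz": -7.8},
    {"tx": 1.4, "ty": 3.9, "tz": 0.4, "rz": -7.8},
    {"tx": 0.9, "ty": 4.0, "tz": 0.4, "rz": -7.8},
    {"tx": 0.3, "ty": 4.1, "tz": 0.4, "rz": -7.8},
    {"tx": -0.3, "ty": 4.1, "tz": 0.4, "rz": -7.8},
    {"tx": -0.8, "ty": 4.0, "tz": 0.4, "rz": -7.6},
    {},
    {}
  ]
}}

```text
invalid input
```

```bash
python3 -c "
from plan import *
plan(539,179.3,72,177,4)
im,d=r.grab_frame('scene');cv2.imwrite('pics/s1.png',cv2.resize(im[120:320,300:500],None,fx=3,fy=3,interpolation=2)[...,::-1])
print(r.sense()['opening'],r.sense()['contact_force'],r.sense()['qpos'])"
```

```text
{"tx":14.18,"ty":-14.82,"tz":3.98,"rz":-38.84}
{"tx":20.34,"ty":-2.65,"tz":3.98,"rz":-38.84}
{"tx":17.51,"ty":10.69,"tz":3.98,"rz":-38.84}
{"tx":6.93,"ty":19.3,"tz":3.99,"rz":-38.84}
end [539.01922995 179.31731002  71.99721194] 177.00587856616937
0.998892054522699 [ 0.55296682 -0.01117668 -0.17414153] [-1.19539177e+00  3.52984419e-01  1.63340472e+00 -1.79530865e-05
  1.15523634e+00 -2.41313813e-03]
```

View pics/s1.png

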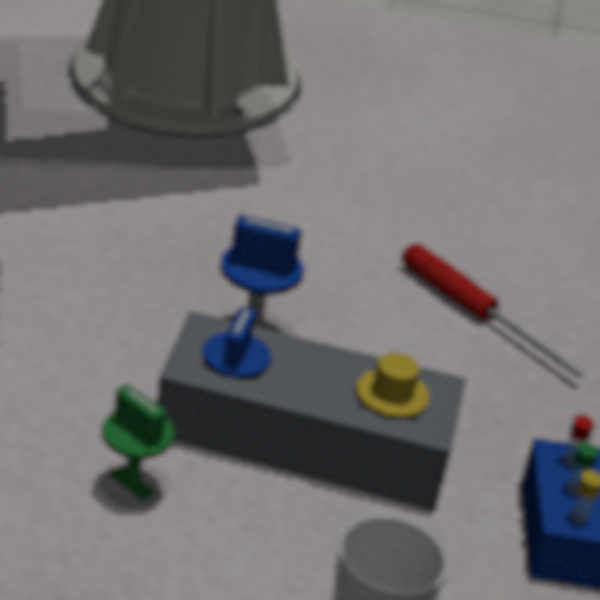

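The arm did not move: both calls were refused as "invalid input", and the picture shows the scene unchanged. Rows probably need every key, so I'll test with one full row.

Emit:
{"name": "move_arm", "arguments": {
  "increments": [
    {"tx": 2.8, "ty": -3.0, "tz": 0.4, "rx": 0, "ry": 0, "rz": -7.8, "gripper": -0.1}
  ],
  "squeeze": 80
}}

```text
clock: 0.85
eef_pos: [245.0, -545.9, 227.8]
tcp_rot: [3.138, 0.001, 0.512]
contact_force: [0.9, 0.2, 0.2]
opening: 0.853
```

Emit:
{"name": "move_arm", "arguments": {
  "increments": [
    {"tx": 3.2, "ty": -2.5, "tz": 0.4, "rx": 0, "ry": 0, "rz": -7.8, "gripper": -0.1},
    {"tx": 3.5, "ty": -2.1, "tz": 0.4, "rx": 0, "ry": 0, "rz": -7.8, "gripper": -0.1},
    {"tx": 3.8, "ty": -1.6, "tz": 0.4, "rx": 0, "ry": 0, "rz": -7.8, "gripper": -0.1},
    {"tx": 4.0, "ty": -1.1, "tz": 0.4, "rx": 0, "ry": 0, "rz": -7.8, "gripper": -0.1},
    {"tx": 4.1, "ty": -0.5, "tz": 0.4, "rx": 0, "ry": 0, "rz": -7.8, "gripper": -0.1},
    {"tx": 4.1, "ty": 0, "tz": 0.4, "rx": 0, "ry": 0, "rz": -7.8, "gripper": -0.1},
    {"tx": 4.1, "ty": 0.6, "tz": 0.4, "rx": 0, "ry": 0, "rz": -7.8, "gripper": -0.1},
    {"tx": 3.9, "ty": 1.1, "tz": 0.4, "rx": 0, "ry": 0, "rz": -7.8, "gripper": -0.1},
    {"tx": 3.8, "ty": 1.6, "tz": 0.4, "rx": 0, "ry": 0, "rz": -7.8, "gripper": -0.1}
  ],
  "squeeze": 80
}}

```text
clock: 1.75
eef_pos: [383.8, -198.3, 191.5]
tcp_rot: [3.141, 0.001, 1.744]
contact_force: [0.6, 0.3, -0.2]
opening: 0.447
```

Emit:
{"name": "move_arm", "arguments": {
  "increments": [
    {"tx": 3.5, "ty": 2.1, "tz": 0.4, "rx": 0, "ry": 0, "rz": -7.8, "gripper": -0.1},
    {"tx": 3.2, "ty": 2.6, "tz": 0.4, "rx": 0, "ry": 0, "rz": -7.8, "gripper": -0.1},
    {"tx": 2.8, "ty": 3.0, "tz": 0.4, "rx": 0, "ry": 0, "rz": -7.8, "gripper": -0.1},
    {"tx": 2.4, "ty": 3.4, "tz": 0.4, "rx": 0, "ry": 0, "rz": -7.8, "gripper": -0.1},
    {"tx": 1.9, "ty": 3.6, "tz": 0.4, "rx": 0, "ry": 0, "rz": -7.8, "gripper": -0.1},
    {"tx": 1.4, "ty": 3.9, "tz": 0.4, "rx": 0, "ry": 0, "rz": -7.8, "gripper": -0.1},
    {"tx": 0.9, "ty": 4.0, "tz": 0.4, "rx": 0, "ry": 0, "rz": -7.8, "gripper": -0.1},
    {"tx": 0.3, "ty": 4.1, "tz": 0.4, "rx": 0, "ry": 0, "rz": -7.8, "gripper": -0.1},
    {"tx": -0.3, "ty": 4.1, "tz": 0.4, "rx": 0, "ry": 0, "rz": -7.8, "gripper": -0.1},
    {"tx": -0.8, "ty": 4.0, "tz": 0.4, "rx": 0, "ry": 0, "rz": -7.6, "gripper": -0.1},
    {"tx": 0, "ty": 0, "tz": 0, "rx": 0, "ry": 0, "rz": 0, "gripper": -0.1},
    {"tx": 0, "ty": 0, "tz": 0, "rx": 0, "ry": 0, "rz": 0, "gripper": -0.1}
  ],
  "squeeze": 80
}}

```text
clock: 2.95
eef_pos: [534.0, 183.1, 151.0]
tcp_rot: [-3.141, -0.001, 3.098]
contact_force: [-0.3, -0.1, 0.5]
opening: 0.451
```

```bash
python3 -c "
from plan import *
plan(539,179.3,72,177,4)
im,d=r.grab_frame('scene');cv2.imwrite('pics/s2.png',cv2.resize(im[120:320,300:500],None,fx=3,fy=3,interpolation=2)[...,::-1])
print(r.sense())"
```

```text
{"tx":-0.13,"ty":-0.09,"tz":1.97,"rz":0.13}
{"tx":-0.13,"ty":-0.09,"tz":1.98,"rz":0.13}
{"tx":-0.13,"ty":-0.09,"tz":1.97,"rz":0.13}
{"tx":-0.13,"ty":-0.09,"tz":1.98,"rz":0.13}
end [539.01147491 179.2656313   71.96335248] 176.98098056607415
{'clock': 3.0, 'qpos': array([ 3.26532556e-01,  3.50447299e-01,  1.83770947e+00, -2.80628868e-04,
        9.54402367e-01, -1.19914738e+00]), 'qvel': array([-0.01911635, -0.01357002,  0.0118358 , -0.00046324, -0.00017786,
       -0.00066014]), 'joint_efforts': array([ 1.14803720e+00, -5.49674392e+01, -3.02602315e+01,  7.30691361e-02,
       -9.28447139e-02, -4.24297561e-02]), 'eef_pos': array([533.64748589, 182.22332244, 151.02639163]), 'tcp_rot': array([-3.14102846e+00, -8.17413737e-04,  3.09663838e+00]), 'contact_force': array([-0.63833697, -0.36096632, -0.0528426 ]), 'wrist_torque': array([-0.0409298 , -0.02067623, -0.00861789]), 'opening': 0.450837415028407}
```

View pics/s2.png

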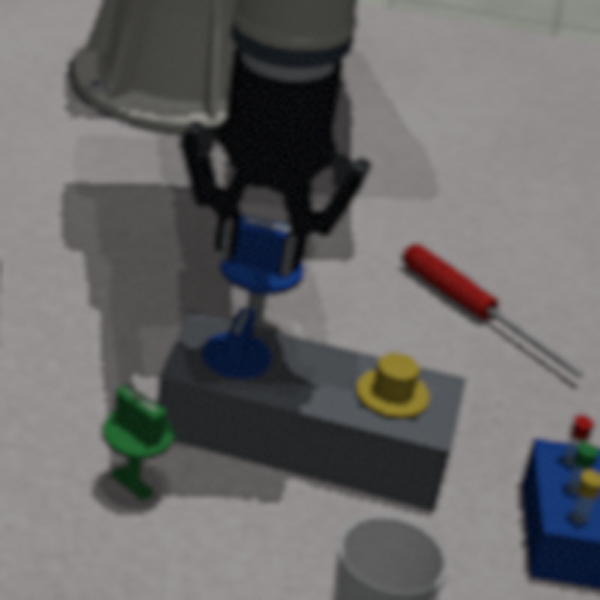

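Picture 5 shows the gripper above the stand, with the fingertips at about crop (225,250) and (290,270), in line of sight with the big plug behind. I check by projection that the TCP really is over the stand plug.

```bash
python3 -c "
from plan import *
s=r.sense()['eef_pos']
f=lambda X:[round(3*(b-o)) for b,o in zip(proj('scene',np.array(X))[::-1],(300,120))]
print('tcp',f(s),'wingtop',f([539,179.3,98]),'wing+53',f([539,179.3,151]),'fingers',f(s+[0,-17,10]),f(s+[0,17,10]))"
```

```text
tcp [256, 262] wingtop [242, 321] wing+53 [250, 265] fingers [235, 246] [280, 256]
```

Emit:
{"name": "move_arm", "arguments": {
  "increments": [
    {"tx": -0.26, "ty": -0.18, "tz": 1.0, "rx": 0, "ry": 0, "rz": 0.2, "gripper": -0.1},
    {"tx": -0.26, "ty": -0.16, "tz": 1.0, "rx": 0, "ry": 0, "rz": 0.2, "gripper": -0.1},
    {"tx": 0, "ty": 0, "tz": 1.0, "rx": 0, "ry": 0, "rz": 0, "gripper": -0.1},
    {"tx": 0, "ty": 0, "tz": 0.5, "rx": 0, "ry": 0, "rz": 0, "gripper": -0.1},
    {"tx": 0, "ty": 0, "tz": 0, "rx": 0, "ry": 0, "rz": 0, "gripper": -0.1},
    {"tx": 0, "ty": 0, "tz": 0, "rx": 0, "ry": 0, "rz": 0, "gripper": -0.1}
  ],
  "squeeze": 80
}}

```text
clock: 3.6
eef_pos: [539.1, 178.7, 116.2]
tcp_rot: [-3.141, -0.0, 3.09]
contact_force: [-0.3, -0.6, -0.2]
opening: 0.449
```

Emit:
{"name": "move_arm", "arguments": {
  "increments": [
    {"tx": 0, "ty": -0.05, "tz": 1.5, "rx": 0, "ry": 0, "rz": 0, "gripper": -0.1},
    {"tx": 0, "ty": 0, "tz": 1.5, "rx": 0, "ry": 0, "rz": 0, "gripper": -0.1},
    {"tx": 0, "ty": 0, "tz": 0.9, "rx": 0, "ry": 0, "rz": 0, "gripper": -0.1},
    {"tx": 0, "ty": 0, "tz": 0.4, "rx": 0, "ry": 0, "rz": 0, "gripper": -0.1},
    {"tx": 0, "ty": 0, "tz": 0, "rx": 0, "ry": 0, "rz": 0, "gripper": -0.1},
    {"tx": 0, "ty": 0, "tz": 0, "rx": 0, "ry": 0, "rz": 0, "gripper": -0.1}
  ],
  "squeeze": 80
}}

```text
clock: 4.2
eef_pos: [539.4, 178.4, 73.5]
tcp_rot: [3.141, 0.0, 3.09]
contact_force: [1.0, -0.8, -1.0]
opening: 0.454
```

Emit:
{"name": "move_arm", "arguments": {
  "increments": [
    {"tx": 0, "ty": 0, "tz": 0, "rx": 0, "ry": 0, "rz": 0, "gripper": -1},
    {"tx": 0, "ty": 0, "tz": 0, "rx": 0, "ry": 0, "rz": 0, "gripper": -1},
    {"tx": 0, "ty": 0, "tz": 0, "rx": 0, "ry": 0, "rz": 0, "gripper": -1},
    {"tx": 0, "ty": 0, "tz": 0, "rx": 0, "ry": 0, "rz": 0, "gripper": -1},
    {"tx": 0, "ty": 0, "tz": 0, "rx": 0, "ry": 0, "rz": 0, "gripper": -1},
    {"tx": 0, "ty": 0, "tz": 0, "rx": 0, "ry": 0, "rz": 0, "gripper": -1}
  ],
  "squeeze": 80
}}

```text
clock: 4.8
eef_pos: [539.7, 178.4, 74.0]
tcp_rot: [3.141, 0.001, 3.09]
contact_force: [-1.3, -0.4, 5.6]
opening: 0.145
```

Emit:
{"name": "move_arm", "arguments": {
  "increments": [
    {"tx": 0, "ty": 0, "tz": -0.5, "rx": 0, "ry": 0, "rz": 0, "gripper": -1},
    {"tx": 0, "ty": 0, "tz": -1.0, "rx": 0, "ry": 0, "rz": 0, "gripper": -1},
    {"tx": 0, "ty": 0, "tz": -1.5, "rx": 0, "ry": 0, "rz": 0, "gripper": -1},
    {"tx": 0, "ty": 0, "tz": -1.5, "rx": 0, "ry": 0, "rz": 0, "gripper": -1},
    {"tx": 0, "ty": 0, "tz": -2.0, "rx": 0, "ry": 0, "rz": 0, "gripper": -1},
    {"tx": 0, "ty": 0, "tz": -2.5, "rx": 0, "ry": 0, "rz": 0, "gripper": -1},
    {"tx": 0, "ty": 0, "tz": -1.5, "rx": 0, "ry": 0, "rz": 0, "gripper": -1},
    {"tx": 0, "ty": 0, "tz": -0.5, "rx": 0, "ry": 0, "rz": 0, "gripper": -1},
    {"tx": 0, "ty": 0, "tz": 0, "rx": 0, "ry": 0, "rz": 0, "gripper": -1},
    {"tx": 0, "ty": 0, "tz": 0, "rx": 0, "ry": 0, "rz": 0, "gripper": -1}
  ],
  "squeeze": 80
}}

```text
clock: 5.8
eef_pos: [538.7, 178.1, 182.9]
tcp_rot: [-3.141, -0.001, 3.09]
contact_force: [-0.4, -0.0, -1.1]
opening: 0.145
```

```bash
python3 -c "
from plan import *
plan(580,-122.5,185,169.4,10)
im,d=r.grab_frame('scene');np.savez('scene1.npz',im=im,d=d);cv2.imwrite('pics/s3.png',cv2.resize(im[100:300,300:500],None,fx=3,fy=3,interpolation=2)[...,::-1])
for q in ['plug','plug_wing']:
  for o in r.place_of(q,'scene'): print(q,o)
s=r.sense()['eef_pos'];f=lambda X:[round(v) for v in proj('scene',np.array(X))]
print('exp wing',f(s+[0,0,11]),'bar',f(s+[0,0,-63]))
print(r.sense()['contact_force'],s)"
```

```text
{"tx":-0.57,"ty":-2.98,"tz":-0.02,"rz":0.76}
{"tx":-0.61,"ty":-2.97,"tz":-0.02,"rz":0.76}
{"tx":-0.65,"ty":-2.97,"tz":-0.02,"rz":0.76}
{"tx":-0.68,"ty":-2.96,"tz":-0.02,"rz":0.76}
{"tx":-0.72,"ty":-2.95,"tz":-0.02,"rz":0.76}
{"tx":-0.76,"ty":-2.94,"tz":-0.02,"rz":0.76}
{"tx":-0.8,"ty":-2.92,"tz":-0.02,"rz":0.76}
{"tx":-0.84,"ty":-2.91,"tz":-0.02,"rz":0.76}
{"tx":-0.88,"ty":-2.91,"tz":-0.02,"rz":0.76}
{"tx":-0.92,"ty":-2.89,"tz":-0.03,"rz":0.76}
end [ 579.96198404 -122.50321357  185.01189371] 169.44636550185345
plug {'location': [281.2, 343.5], 'confidence': 0.81}
plug {'location': [216.7, 381.8], 'confidence': 0.7}
plug_wing {'location': [191.6, 385.9], 'confidence': 0.84}
plug_wing {'location': [199.6, 387.4], 'confidence': 0.62}
plug_wing {'location': [257.8, 347.5], 'confidence': 0.58}
exp wing [193, 385] bar [219, 381]
[ 0.22775268 -1.16261281 -1.73219988] [538.59076265 178.08461195 182.36544083]
```

View pics/s3.png

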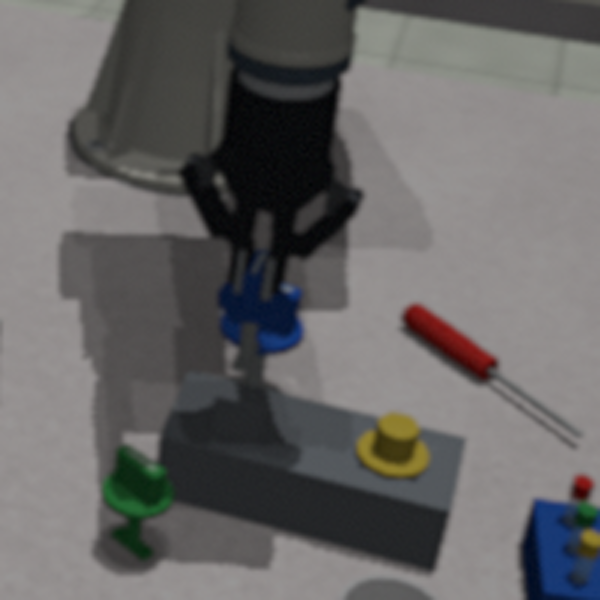

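Picture 6: the plug is held upright at crop (255,300) and its pocket is empty. The yellow blank is still in place and the weight reads about 1.3 N. I carry it over the mouth.

Emit:
{"name": "move_arm", "arguments": {
  "increments": [
    {"tx": -0.3, "ty": -1.3, "tz": 0, "rx": 0, "ry": 0, "rz": 0.7, "gripper": -1},
    {"tx": -0.6, "ty": -2.7, "tz": 0, "rx": 0, "ry": 0, "rz": 0.7, "gripper": -1},
    {"tx": -0.6, "ty": -3.0, "tz": 0, "rx": 0, "ry": 0, "rz": 0.7, "gripper": -1},
    {"tx": -0.7, "ty": -3.0, "tz": 0, "rx": 0, "ry": 0, "rz": 0.7, "gripper": -1},
    {"tx": -0.7, "ty": -3.0, "tz": 0, "rx": 0, "ry": 0, "rz": 0.7, "gripper": -1},
    {"tx": -0.8, "ty": -3.0, "tz": 0, "rx": 0, "ry": 0, "rz": 0.7, "gripper": -1},
    {"tx": -0.8, "ty": -3.0, "tz": 0, "rx": 0, "ry": 0, "rz": 0.7, "gripper": -1},
    {"tx": -0.9, "ty": -3.0, "tz": 0, "rx": 0, "ry": 0, "rz": 0.7, "gripper": -1},
    {"tx": -0.9, "ty": -3.0, "tz": 0, "rx": 0, "ry": 0, "rz": 0.7, "gripper": -1},
    {"tx": -0.8, "ty": -2.8, "tz": 0, "rx": 0, "ry": 0, "rz": 0.7, "gripper": -1},
    {"tx": -0.4, "ty": -1.5, "tz": 0, "rx": 0, "ry": 0, "rz": 0.6, "gripper": -1},
    {"tx": 0, "ty": 0, "tz": 0, "rx": 0, "ry": 0, "rz": 0, "gripper": -1}
  ],
  "squeeze": 80
}}

```text
clock: 7.15
eef_pos: [580.2, -123.5, 182.9]
tcp_rot: [-3.141, -0.0, 2.954]
contact_force: [-0.2, 0.7, -1.5]
opening: 0.144
```

```bash
python3 -c "
from plan import *
plan(580,-122.5,165,169.4,3)"
```

```text
{"tx":0.01,"ty":0.03,"tz":0.6,"rz":-0.04}
{"tx":0.02,"ty":0.03,"tz":0.59,"rz":-0.04}
{"tx":0.01,"ty":0.04,"tz":0.6,"rz":-0.04}
end [ 580.04049829 -122.46852639  164.98649981] 169.3919432945283
```

Emit:
{"name": "move_arm", "arguments": {
  "increments": [
    {"tx": 0.02, "ty": 0.04, "tz": 0.6, "rx": 0, "ry": 0, "rz": 0, "gripper": -1},
    {"tx": 0.02, "ty": 0.04, "tz": 0.6, "rx": 0, "ry": 0, "rz": 0, "gripper": -1},
    {"tx": 0, "ty": 0.03, "tz": 0.5, "rx": 0, "ry": 0, "rz": 0, "gripper": -1},
    {"tx": 0, "ty": 0, "tz": 0, "rx": 0, "ry": 0, "rz": 0, "gripper": -1},
    {"tx": 0, "ty": 0, "tz": 0, "rx": 0, "ry": 0, "rz": 0, "gripper": -1}
  ],
  "squeeze": 80
}}

```text
clock: 7.65
eef_pos: [580.2, -119.6, 166.1]
tcp_rot: [3.142, -0.0, 2.958]
contact_force: [-0.6, 0.5, -0.8]
opening: 0.148
```

```bash
cat > chk.py <<'E'
from plan import *
import sys
tag=sys.argv[1];s=r.sense();p=s['eef_pos'];print(p,np.degrees(s['tcp_rot']),s['contact_force'],s['wrist_torque'])
o=[]
for c in ['scene','top']:
    im,d=r.grab_frame(c);np.savez(f'{c}_{tag}.npz',im=im,d=d)
    r0,c0=[int(x) for x in proj(c,p+[0,0,-40])]
    o.append(cv2.resize(im[r0-50:r0+50,c0-50:c0+50],(400,400),interpolation=2))
    for q in ['plug','plug_wing','mouth']:
        for k in r.place_of(q,c):
            print(c,q,np.round(k['location'],1),round(k['confidence'],2))
    print(c,'crop origin',r0-50,c0-50)
    for n,X in dict(wing=p+[0,0,10],bar=p+[0,0,-63],mouth=[580,-122.5,90]).items(): print('exp',n,np.round(proj(c,np.array(X)),1))
cv2.imwrite(f'pics/{tag}.png',np.hstack(o)[...,::-1])
E
python3 chk.py m1
```

```text
[ 580.2462595  -119.62875018  166.06746006] [ 1.79997418e+02 -2.67417754e-02  1.69498397e+02] [-0.60383849  0.48835513 -0.76697331] [0.01727969 0.03466785 0.00518355]
scene plug [233.9 383.6] 0.87
scene plug_wing [199.7 388.1] 0.8
scene plug_wing [176.9 253.9] 0.63
scene plug_wing [257.9 346.8] 0.62
scene mouth [211.9 255.7] 0.97
scene crop origin 148 205
exp wing [181.  254.4]
exp bar [206.4 255.3]
exp mouth [210.4 254.5]
top plug [283.1 196. ] 0.77
top plug [194.7 209.2] 0.6
top plug [242.6 421.4] 0.27
top plug_wing [280.7 188.8] 0.76
top plug_wing [185.6 201. ] 0.69
top crop origin 148 255
exp wing [193.6 307.2]
exp bar [200.9 305.1]
exp mouth [202.1 306. ]
```

View pics/m1.png

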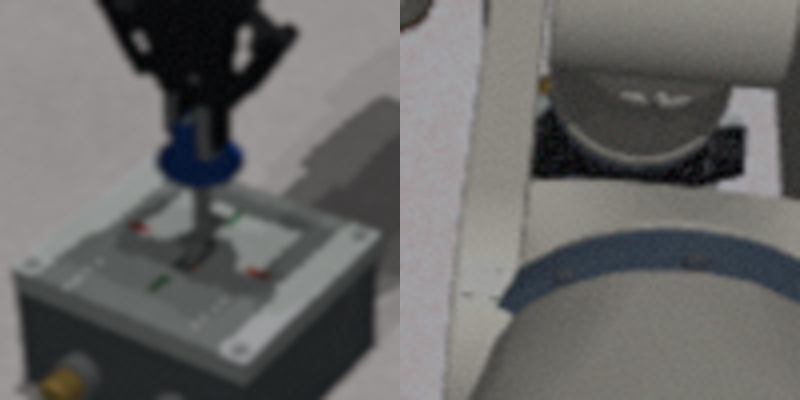

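Picture 7: in the scene view the plug hangs upright over the slot, shank at crop (203,215), with the bar just above the slot at (193,257). The top view is blocked by the arm. I measure the mouth marks in the earlier unobstructed scene picture and the flange now, both in the scene camera, to cancel its bias.

```bash
cat > rel.py <<'E'
from h import *
def comps(im,nm,z,r0,c0,w,minn=4,cam='scene'):
    hsv=cv2.cvtColor(im,cv2.COLOR_RGB2HSV);H,S=hsv[...,0].astype(int),hsv[...,1]
    v,u=np.indices(H.shape);near=(abs(v-r0)<w)&(abs(u-c0)<w)
    m={'red':((H<8)|(H>170))&(S>80),'green':(H>40)&(H<85)&(S>60),'blue':(abs(H-112)<14)&(S>100)}[nm]&near
    n,l,s,c=cv2.connectedComponentsWithStats(m.astype(np.uint8))
    return [(int(s[i,4]),np.round(c[i][::-1],1),np.round(ray(cam,c[i][::-1],z),1),s[i,:4].tolist()) for i in range(1,n) if s[i,4]>=minn]
if __name__=='__main__':
    im=np.load('scene0.npz')['im']
    for k in ['red','green']:
        for x in comps(im,k,90,210,254,30): print(k,x)
    im=np.load('scene_m1.npz')['im']
    for k in ['red','green']:
        for x in comps(im,k,90,210,254,30): print(k,x)
    for x in comps(im,'blue',0,185,255,15): print('blue',x)
    p=r.sense()['eef_pos'];print(p)
    # expected flange outline
    a=np.linspace(0,2*np.pi,60)
    E=np.array([proj('scene',p+[27*np.cos(t),27*np.sin(t),zz]) for t in a for zz in (-5,-11)])
    print('exp flange rows',E[:,0].min(),E[:,0].max(),'cols',E[:,1].min(),E[:,1].max())
E
python3 rel.py
```

```text
red (4, array([204.2, 239.2]), array([ 570.7, -168.2,   90. ]), [238, 204, 3, 2])
blue (197, array([187.1, 253.9]), array([ 364.7, -226.1,    0. ]), [245, 174, 20, 21])
[ 580.40841827 -120.29358136  166.43406343]
exp flange rows 180.02336135409328 194.81726557441243 cols 242.79728701504047 265.7768367688197
```

```bash
cat > marks.py <<'E'
from h import *
R=lambda a:np.array([[np.cos(a),-np.sin(a)],[np.sin(a),np.cos(a)]])
for cam in ['top','scene']:
    im=np.load(cam+'0.npz')['im'].astype(float)
    ex={'r':im[...,0]-im[...,1:].mean(-1),'g':im[...,1]-im[...,[0,2]].mean(-1)}
    a=np.radians(-10.6);C=np.array([580,-122.5]);out=[]
    for k,off in [('r',(0,44)),('r',(0,-44)),('g',(40,0)),('g',(-40,0))]:
        X=C+R(a)@off
        r0,c0=proj(cam,np.array([*X,90]));r0,c0=int(round(r0)),int(round(c0))
        w=7;e=ex[k][r0-w:r0+w+1,c0-w:c0+w+1];e=e-np.median(e);e=np.where(e>.35*e.max(),e,0)
        v,u=np.mgrid[r0-w:r0+w+1,c0-w:c0+w+1]
        p=ray(cam,((v*e).sum()/e.sum(),(u*e).sum()/e.sum()),90);out.append(p[:2]);print(cam,k,np.round(p,1),round(e.max()))
    o=np.array(out);print('centre r',o[:2].mean(0),'g',o[2:].mean(0),'yaw',np.degrees(np.arctan2(*(o[0]-o[1])[::-1]))-90,np.degrees(np.arctan2(*(o[2]-o[3])[::-1])))
E
python3 marks.py
```

```text
top r [588.3 -79.2  90. ] 112
top r [ 571.8 -166.    90. ] 101
top g [ 619.4 -129.9   90. ] 56
top g [ 540.4 -115.    90. ] 60
centre r [ 580.04546506 -122.61765259] g [ 579.90589954 -122.44721551] yaw -10.72267608122118 -10.638452590452403
scene r [586.7 -81.6  90. ] 42
scene r [ 570.2 -168.1   90. ] 42
scene g [ 617.2 -131.8   90. ] 20
scene g [ 540.  -117.2   90. ] 20
centre r [ 578.48372589 -124.82472818] g [ 578.5786656  -124.48648826] yaw -10.78810063461384 -10.7475082283791
```

```bash
cat > fl.py <<'E'
from h import *
import sys
tag=sys.argv[1];p=np.array(eval(sys.argv[2])) if len(sys.argv)>2 else r.sense()['eef_pos']
im=np.load(f'scene_{tag}.npz')['im'].astype(float);ex=im[...,2]-im[...,0]
# synthesize expected flange mask (supersampled) and fit shift by matching
def synth(dc,dr,zf,K=8):
    a=np.linspace(0,2*np.pi,90);pts=np.array([proj('scene',p+[27*np.cos(t),27*np.sin(t),zz])for t in a for zz in (zf,zf-6)])
    h=cv2.convexHull(((pts[:,::-1]+[dc+.5,dr+.5]-[225,165])*K).astype(np.float32))
    m=np.zeros((50*K,60*K),np.float32);cv2.fillConvexPoly(m,np.round(h).astype(np.int32),1)
    return cv2.GaussianBlur(cv2.resize(m,(60,50),interpolation=cv2.INTER_AREA),(0,0),.8)
b=ex[165:215,225:285];thr=np.percentile(b,97);b=np.clip(b/thr,0,1)
for dr0 in (1,): pass
from itertools import product
w=np.zeros((50,60));r0=proj('scene',p+[0,0,-8])[0];w[int(r0-165):,:]=1   # lower half only (no wing)
best=min(((w*(synth(dc,dr,-4)-b)**2).sum(),dc,dr) for dc,dr in product(np.arange(-3,3.1,.25),np.arange(-4,4.1,.25)))
print('p',p,'best err,dcol,drow',best)
for r_ in range(int(r0),int(r0)+10,2): print(r_,np.round(b[r_-165,14:46],1))
E
python3 fl.py m1 "[580.25,-119.63,166.07]"
```

```text
Traceback (most recent call last):
  File "fl.py", line 15, in <module>
    best=min(((w*(synth(dc,dr,-4)-b)**2).sum(),dc,dr) for dc,dr in product(np.arange(-3,3.1,.25),np.arange(-4,4.1,.25)))
  File "fl.py", line 15, in <genexpr>
    best=min(((w*(synth(dc,dr,-4)-b)**2).sum(),dc,dr) for dc,dr in product(np.arange(-3,3.1,.25),np.arange(-4,4.1,.25)))
                  ~~~~~^^^^^^^^^^
  File "fl.py", line 7, in synth
    a=np.linspace(0,2*np.pi,90);pts=np.array([proj('scene',p+[27*np.cos(t),27*np.sin(t),zz])for t in a for zz in (zf,zf-6)])
                                              ~~~~^^^^^^^^^^^^^^^^^^^^^^^^^^^^^^^^^^^^^^^^^^
  File "h.py", line 14, in proj
    m=r.camera_model(cam);p=np.array(m['R'])@X+np.array(m['t'])
ValueError: time passes only in moves, steps and waits
```

```bash
sed -i 's/^import numpy.*/&\nfrom functools import lru_cache\n@lru_cache\ndef cm(c): return r.camera_model(c)/; s/=r\.camera_model(cam)/=cm(cam)/' h.py; python3 fl.py m1 "[580.25,-119.63,166.07]"
```

```text
p [ 580.25 -119.63  166.07] best err,dcol,drow (np.float64(10.466626200899245), np.float64(0.0), np.float64(-1.0))
187 [0.  0.  0.  0.  0.1 0.3 0.6 1.  1.  1.  1.  1.  1.  1.  0.8 0.5 0.3 0.2
 0.3 0.5 0.7 0.9 0.9 1.  1.  1.  0.5 0.1 0.  0.  0.  0. ]
189 [0.  0.  0.  0.1 0.1 0.3 0.6 1.  1.  1.  1.  1.  1.  1.  1.  0.9 1.  1.
 0.9 1.  1.  1.  1.  1.  1.  0.6 0.2 0.  0.  0.  0.  0. ]
191 [0.  0.  0.1 0.  0.1 0.1 0.3 0.5 0.8 1.  1.  1.  1.  1.  1.  1.  1.  1.
 1.  1.  1.  1.  1.  0.7 0.3 0.1 0.  0.  0.  0.  0.  0. ]
193 [0.1 0.1 0.1 0.  0.1 0.  0.1 0.1 0.2 0.4 0.6 0.7 0.8 0.9 1.  1.  1.  1.
 0.9 0.8 0.7 0.6 0.4 0.2 0.1 0.  0.  0.  0.  0.  0.  0. ]
195 [0.1 0.1 0.  0.1 0.  0.  0.1 0.  0.  0.1 0.1 0.1 0.1 0.1 0.2 0.3 0.3 0.2
 0.1 0.1 0.1 0.1 0.  0.  0.  0.  0.  0.  0.  0.  0.  0. ]
```

Cross-check of the mouth position:
- The top camera gives (580.0, -122.5).
- The scene camera, corrected with the flange, gives about (581, -123).
- The wing-to-mouth offset in the top view, applied to the grasp TCP, gives (580.7, -123.4).

I use (580.7, -123.3), yaw 169.4°.

```bash
python3 -c "
from plan import *
print(r.sense()['eef_pos']);plan(580.7,-123.3,159,169.4,3)"
```

```text
[ 580.40841827 -120.29358136  166.43406343]
{"tx":-0.03,"ty":-0.1,"tz":0.25,"rz":0.01}
{"tx":-0.03,"ty":-0.1,"tz":0.25,"rz":0.01}
{"tx":-0.02,"ty":-0.09,"tz":0.24,"rz":0.01}
end [ 580.66308854 -123.29109193  159.03406343] 169.41365099103362
```

Emit:
{"name": "move_arm", "arguments": {
  "increments": [
    {"tx": -0.03, "ty": -0.1, "tz": 0.2, "rx": 0, "ry": 0, "rz": 0, "gripper": -1},
    {"tx": -0.03, "ty": -0.1, "tz": 0.2, "rx": 0, "ry": 0, "rz": 0, "gripper": -1},
    {"tx": -0.02, "ty": -0.1, "tz": 0.2, "rx": 0, "ry": 0, "rz": 0, "gripper": -1},
    {"tx": 0, "ty": 0, "tz": 0, "rx": 0, "ry": 0, "rz": 0, "gripper": -1},
    {"tx": 0, "ty": 0, "tz": 0, "rx": 0, "ry": 0, "rz": 0, "gripper": -1},
    {"tx": 0, "ty": 0, "tz": 0, "rx": 0, "ry": 0, "rz": 0, "gripper": -1}
  ],
  "squeeze": 80
}}

```text
clock: 8.65
eef_pos: [580.6, -123.3, 160.3]
tcp_rot: [3.142, 0.0, 2.957]
contact_force: [0.7, -0.6, -1.0]
opening: 0.148
```

Emit:
{"name": "move_arm", "arguments": {
  "increments": [
    {"tx": 0, "ty": 0, "tz": 0, "rx": 0, "ry": 0, "rz": 0, "gripper": -1},
    {"tx": 0, "ty": 0, "tz": 0, "rx": 0, "ry": 0, "rz": 0, "gripper": -1},
    {"tx": 0, "ty": 0, "tz": 0, "rx": 0, "ry": 0, "rz": 0, "gripper": -1},
    {"tx": 0, "ty": 0, "tz": 0, "rx": 0, "ry": 0, "rz": 0, "gripper": -1}
  ],
  "squeeze": 80
}}

```text
clock: 9.05
eef_pos: [580.6, -123.3, 160.3]
tcp_rot: [-3.142, 0.0, 2.957]
contact_force: [-0.3, 0.6, -1.1]
opening: 0.149
```

Emit:
{"name": "move_arm", "arguments": {
  "increments": [
    {"tx": 0, "ty": 0, "tz": 0.15, "rx": 0, "ry": 0, "rz": 0, "gripper": -1},
    {"tx": 0, "ty": 0, "tz": 0.15, "rx": 0, "ry": 0, "rz": 0, "gripper": -1},
    {"tx": 0, "ty": 0, "tz": 0.15, "rx": 0, "ry": 0, "rz": 0, "gripper": -1},
    {"tx": 0, "ty": 0, "tz": 0.15, "rx": 0, "ry": 0, "rz": 0, "gripper": -1},
    {"tx": 0, "ty": 0, "tz": 0.1, "rx": 0, "ry": 0, "rz": 0, "gripper": -1},
    {"tx": 0, "ty": 0, "tz": 0, "rx": 0, "ry": 0, "rz": 0, "gripper": -1},
    {"tx": 0, "ty": 0, "tz": 0, "rx": 0, "ry": 0, "rz": 0, "gripper": -1}
  ],
  "squeeze": 80
}}

```text
clock: 9.75
eef_pos: [580.5, -123.4, 153.3]
tcp_rot: [-3.142, -0.0, 2.957]
contact_force: [0.7, 0.2, -0.2]
opening: 0.144
```

```bash
python3 chk.py m2 | head -1
```

```text
[ 580.54232061 -123.35278     153.26050381] [-1.79999849e+02 -4.57064001e-03  1.69449561e+02] [ 0.68119763  0.21030415 -0.21700321] [-0.00683947  0.05621964  0.03317139]
```

View pics/m2.png

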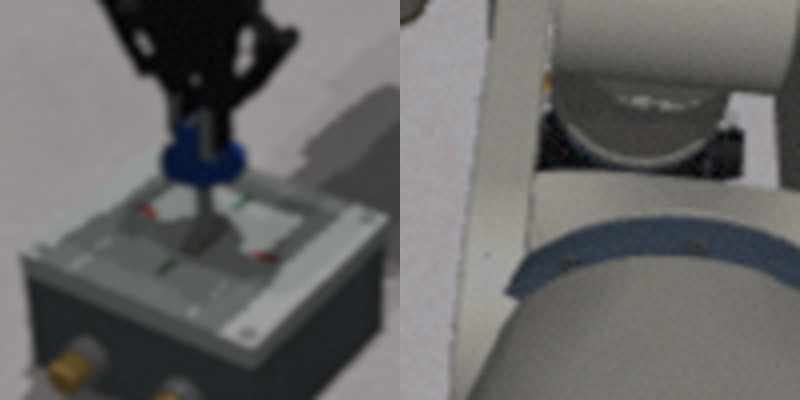

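Picture 8: the shank foot at crop (203,240) is at the centre of the four marks, whose midpoints are (206,234) and (204,235). There is no contact force. I feel down into the slot.

Emit:
{"name": "move_arm", "arguments": {
  "increments": [
    {"tx": 0, "ty": 0, "tz": 0.1, "rx": 0, "ry": 0, "rz": 0, "gripper": -1},
    {"tx": 0, "ty": 0, "tz": 0.1, "rx": 0, "ry": 0, "rz": 0, "gripper": -1},
    {"tx": 0, "ty": 0, "tz": 0.1, "rx": 0, "ry": 0, "rz": 0, "gripper": -1},
    {"tx": 0, "ty": 0, "tz": 0.1, "rx": 0, "ry": 0, "rz": 0, "gripper": -1},
    {"tx": 0, "ty": 0, "tz": 0, "rx": 0, "ry": 0, "rz": 0, "gripper": -1}
  ],
  "squeeze": 80
}}

```text
clock: 10.65
eef_pos: [580.5, -123.3, 149.1]
tcp_rot: [3.142, -0.0, 2.957]
contact_force: [-0.1, -0.3, -1.9]
opening: 0.143
```

Emit:
{"name": "move_arm", "arguments": {
  "increments": [
    {"tx": 0, "ty": 0, "tz": 0.1, "rx": 0, "ry": 0, "rz": 0, "gripper": -1},
    {"tx": 0, "ty": 0, "tz": 0.1, "rx": 0, "ry": 0, "rz": 0, "gripper": -1},
    {"tx": 0, "ty": 0, "tz": 0.1, "rx": 0, "ry": 0, "rz": 0, "gripper": -1},
    {"tx": 0, "ty": 0, "tz": 0.1, "rx": 0, "ry": 0, "rz": 0, "gripper": -1},
    {"tx": 0, "ty": 0, "tz": 0.1, "rx": 0, "ry": 0, "rz": 0, "gripper": -1},
    {"tx": 0, "ty": 0, "tz": 0.1, "rx": 0, "ry": 0, "rz": 0, "gripper": -1},
    {"tx": 0, "ty": 0, "tz": 0, "rx": 0, "ry": 0, "rz": 0, "gripper": -1}
  ],
  "squeeze": 80
}}

```text
clock: 11.35
eef_pos: [580.5, -123.3, 143.1]
tcp_rot: [-3.142, -0.0, 2.957]
contact_force: [-0.0, -0.1, -1.6]
opening: 0.145
```

Emit:
{"name": "move_arm", "arguments": {
  "increments": [
    {"tx": 0, "ty": 0, "tz": 0.1, "rx": 0, "ry": 0, "rz": 0, "gripper": -1},
    {"tx": 0, "ty": 0, "tz": 0.1, "rx": 0, "ry": 0, "rz": 0, "gripper": -1},
    {"tx": 0, "ty": 0, "tz": 0.1, "rx": 0, "ry": 0, "rz": 0, "gripper": -1},
    {"tx": 0, "ty": 0, "tz": 0.1, "rx": 0, "ry": 0, "rz": 0, "gripper": -1},
    {"tx": 0, "ty": 0, "tz": 0, "rx": 0, "ry": 0, "rz": 0, "gripper": -1}
  ],
  "squeeze": 80
}}

```text
clock: 11.85
eef_pos: [580.5, -123.3, 139.1]
tcp_rot: [3.142, -0.0, 2.957]
contact_force: [-0.6, -0.6, -1.1]
opening: 0.144
```

Emit:
{"name": "move_arm", "arguments": {
  "increments": [
    {"tx": 0, "ty": 0, "tz": 0.1, "rx": 0, "ry": 0, "rz": 0, "gripper": -1},
    {"tx": 0, "ty": 0, "tz": 0.1, "rx": 0, "ry": 0, "rz": 0, "gripper": -1},
    {"tx": 0, "ty": 0, "tz": 0.1, "rx": 0, "ry": 0, "rz": 0, "gripper": -1},
    {"tx": 0, "ty": 0, "tz": 0.1, "rx": 0, "ry": 0, "rz": 0, "gripper": -1},
    {"tx": 0, "ty": 0, "tz": 0, "rx": 0, "ry": 0, "rz": 0, "gripper": -1}
  ],
  "squeeze": 80
}}

```text
clock: 12.35
eef_pos: [580.4, -123.3, 135.1]
tcp_rot: [3.142, -0.0, 2.957]
contact_force: [-0.2, -0.0, -1.1]
opening: 0.143
```

Emit:
{"name": "move_arm", "arguments": {
  "increments": [
    {"tx": 0, "ty": 0, "tz": 0.1, "rx": 0, "ry": 0, "rz": 0, "gripper": -1},
    {"tx": 0, "ty": 0, "tz": 0.1, "rx": 0, "ry": 0, "rz": 0, "gripper": -1},
    {"tx": 0, "ty": 0, "tz": 0.1, "rx": 0, "ry": 0, "rz": 0, "gripper": -1},
    {"tx": 0, "ty": 0, "tz": 0, "rx": 0, "ry": 0, "rz": 0, "gripper": -1}
  ],
  "squeeze": 80
}}

```text
clock: 12.75
eef_pos: [580.7, -123.4, 132.4]
tcp_rot: [3.142, 0.0, 2.957]
contact_force: [-1.4, 0.7, 2.2]
opening: 0.146
```

Emit:
{"name": "move_arm", "arguments": {
  "increments": [
    {"tx": 0, "ty": 0, "tz": 0.1, "rx": 0, "ry": 0, "rz": 0, "gripper": -1},
    {"tx": 0, "ty": 0, "tz": 0.1, "rx": 0, "ry": 0, "rz": 0, "gripper": -1},
    {"tx": 0, "ty": 0, "tz": 0.1, "rx": 0, "ry": 0, "rz": 0, "gripper": -1},
    {"tx": 0, "ty": 0, "tz": 0, "rx": 0, "ry": 0, "rz": 0, "gripper": -1},
    {"tx": 0, "ty": 0, "tz": 0, "rx": 0, "ry": 0, "rz": 0, "gripper": -1}
  ],
  "squeeze": 80
}}

```text
clock: 13.25
eef_pos: [580.7, -123.4, 129.7]
tcp_rot: [3.142, 0.0, 2.957]
contact_force: [-1.3, 0.9, 6.5]
opening: 0.145
```

```bash
python3 -c "
from h import *
F=[]
for i in range(4):
  r.grab_frame('scene');s=r.sense();F.append([*s['contact_force'],s['eef_pos'][2],*s['wrist_torque']])
print(np.round(F,2),np.mean(F,0))"
```

```text
[[-1.9000e+00  3.8000e-01  6.5200e+00  1.2966e+02  8.0000e-02  3.9000e-01
   2.0000e-02]
 [-1.6800e+00  2.7000e-01  5.7900e+00  1.2966e+02  7.0000e-02  3.8000e-01
  -7.0000e-02]
 [-1.1100e+00  2.9000e-01  5.7600e+00  1.2966e+02  9.0000e-02  3.9000e-01
   3.0000e-02]
 [-1.7800e+00  1.1000e+00  5.8300e+00  1.2967e+02  1.2000e-01  3.6000e-01
  -1.0000e-02]] [-1.61736880e+00  5.09414056e-01  5.97584052e+00  1.29665819e+02
  8.91525265e-02  3.79025023e-01 -8.70734799e-03]
```

Emit:
{"name": "move_arm", "arguments": {
  "increments": [
    {"tx": 0, "ty": 0, "tz": 0.1, "rx": 0, "ry": 0, "rz": 0, "gripper": -1},
    {"tx": 0, "ty": 0, "tz": 0.1, "rx": 0, "ry": 0, "rz": 0, "gripper": -1},
    {"tx": 0, "ty": 0, "tz": 0.1, "rx": 0, "ry": 0, "rz": 0, "gripper": -1},
    {"tx": 0, "ty": 0, "tz": 0.1, "rx": 0, "ry": 0, "rz": 0, "gripper": -1},
    {"tx": 0, "ty": 0, "tz": 0.1, "rx": 0, "ry": 0, "rz": 0, "gripper": -1},
    {"tx": 0, "ty": 0, "tz": 0, "rx": 0, "ry": 0, "rz": 0, "gripper": -1},
    {"tx": 0, "ty": 0, "tz": 0, "rx": 0, "ry": 0, "rz": 0, "gripper": -1}
  ],
  "squeeze": 80
}}

```text
clock: 14.15
eef_pos: [580.8, -123.4, 125.3]
tcp_rot: [-3.142, 0.001, 2.957]
contact_force: [-4.5, -0.2, 12.7]
opening: 0.144
```

```bash
cat > f.py <<'E'
from h import *
F=[]
for i in range(5):
  r.grab_frame('scene');s=r.sense();F.append([*s['contact_force'],*s['eef_pos'],*s['wrist_torque'],*s['tcp_rot']])
print(np.round(np.mean(F,0),3))
E
python3 f.py
```

```text
[-3.28000e+00  1.16600e+00  1.29570e+01  5.80865e+02 -1.23434e+02
  1.25364e+02  1.48000e-01  7.93000e-01  1.00000e-02 -1.88500e+00
  1.00000e-03  2.95700e+00]
```

Emit:
{"name": "move_arm", "arguments": {
  "increments": [
    {"tx": 0.03, "ty": 0, "tz": 0.08, "rx": 0, "ry": 0, "rz": 0, "gripper": -1},
    {"tx": 0.03, "ty": 0, "tz": 0.07, "rx": 0, "ry": 0, "rz": 0, "gripper": -1},
    {"tx": 0, "ty": 0, "tz": 0, "rx": 0, "ry": 0, "rz": 0, "gripper": -1},
    {"tx": 0, "ty": 0, "tz": 0, "rx": 0, "ry": 0, "rz": 0, "gripper": -1}
  ],
  "squeeze": 80
}}

```text
clock: 14.8
eef_pos: [580.8, -123.4, 124.2]
tcp_rot: [-3.142, 0.002, 2.957]
contact_force: [-2.5, 1.0, 14.4]
opening: 0.146
```

```bash
python3 f.py
```

```text
[-2.99500e+00  5.46000e-01  1.41440e+01  5.80774e+02 -1.23407e+02
  1.24238e+02  1.41000e-01  6.96000e-01  1.20000e-02 -3.14200e+00
  2.00000e-03  2.95700e+00]
```

The travel is 8.3 mm by force and 8.25 mm by height, so the bar is clear. I add 0.4 mm of margin and start turning clockwise (tool +rz, yaw falling).

Emit:
{"name": "move_arm", "arguments": {
  "increments": [
    {"tx": 0, "ty": 0, "tz": 0.04, "rx": 0, "ry": 0, "rz": 0, "gripper": -1},
    {"tx": 0, "ty": 0, "tz": 0, "rx": 0, "ry": 0, "rz": 1, "gripper": -1},
    {"tx": 0, "ty": 0, "tz": 0, "rx": 0, "ry": 0, "rz": 2, "gripper": -1},
    {"tx": 0, "ty": 0, "tz": 0, "rx": 0, "ry": 0, "rz": 3, "gripper": -1},
    {"tx": 0, "ty": 0, "tz": 0, "rx": 0, "ry": 0, "rz": 3, "gripper": -1},
    {"tx": 0, "ty": 0, "tz": 0, "rx": 0, "ry": 0, "rz": 3, "gripper": -1},
    {"tx": 0, "ty": 0, "tz": 0, "rx": 0, "ry": 0, "rz": 0, "gripper": -1}
  ],
  "squeeze": 80
}}

```text
clock: 15.75
eef_pos: [581.7, -123.7, 124.2]
tcp_rot: [3.141, 0.004, 2.746]
contact_force: [-1.5, -0.1, 14.7]
opening: 0.145
```

```bash
python3 f.py
```

```text
[-5.94000e-01 -7.43000e-01  1.43820e+01  5.81649e+02 -1.23713e+02
  1.24203e+02 -6.00000e-02  2.84000e-01 -4.50000e-02  3.14100e+00
  4.00000e-03  2.74800e+00]
```

Emit:
{"name": "move_arm", "arguments": {
  "increments": [
    {"tx": 0, "ty": 0, "tz": 0, "rx": 0, "ry": 0, "rz": 4, "gripper": -1},
    {"tx": 0, "ty": 0, "tz": 0, "rx": 0, "ry": 0, "rz": 4, "gripper": -1},
    {"tx": 0, "ty": 0, "tz": 0, "rx": 0, "ry": 0, "rz": 4, "gripper": -1},
    {"tx": 0, "ty": 0, "tz": 0, "rx": 0, "ry": 0, "rz": 4, "gripper": -1},
    {"tx": 0, "ty": 0, "tz": 0, "rx": 0, "ry": 0, "rz": 4, "gripper": -1},
    {"tx": 0, "ty": 0, "tz": 0, "rx": 0, "ry": 0, "rz": 4, "gripper": -1},
    {"tx": 0, "ty": 0, "tz": 0, "rx": 0, "ry": 0, "rz": 0, "gripper": -1}
  ],
  "squeeze": 80
}}

```text
clock: 16.7
eef_pos: [581.9, -123.8, 124.3]
tcp_rot: [3.139, 0.004, 2.327]
contact_force: [-0.1, 0.3, 13.2]
opening: 0.148
```

```bash
python3 f.py
```

```text
[-6.13000e-01 -4.35000e-01  1.40360e+01  5.81944e+02 -1.23817e+02
  1.24308e+02 -1.33000e-01  1.38000e-01 -5.00000e-02  3.13900e+00
  4.00000e-03  2.32900e+00]
```

Emit:
{"name": "move_arm", "arguments": {
  "increments": [
    {"tx": 0, "ty": 0, "tz": 0.03, "rx": 0, "ry": 0, "rz": 4, "gripper": -1},
    {"tx": 0, "ty": 0, "tz": 0, "rx": 0, "ry": 0, "rz": 4, "gripper": -1},
    {"tx": 0, "ty": 0, "tz": 0, "rx": 0, "ry": 0, "rz": 4, "gripper": -1},
    {"tx": 0, "ty": 0, "tz": 0, "rx": 0, "ry": 0, "rz": 4, "gripper": -1},
    {"tx": 0, "ty": 0, "tz": 0, "rx": 0, "ry": 0, "rz": 4, "gripper": -1},
    {"tx": 0, "ty": 0, "tz": 0, "rx": 0, "ry": 0, "rz": 4, "gripper": -1},
    {"tx": 0, "ty": 0, "tz": 0, "rx": 0, "ry": 0, "rz": 4, "gripper": -1},
    {"tx": 0, "ty": 0, "tz": 0, "rx": 0, "ry": 0, "rz": 4, "gripper": -1},
    {"tx": 0, "ty": 0, "tz": 0, "rx": 0, "ry": 0, "rz": 4, "gripper": -1},
    {"tx": 0, "ty": 0, "tz": 0, "rx": 0, "ry": 0, "rz": 4, "gripper": -1},
    {"tx": 0, "ty": 0, "tz": 0, "rx": 0, "ry": 0, "rz": 4, "gripper": -1},
    {"tx": 0, "ty": 0, "tz": 0, "rx": 0, "ry": 0, "rz": 0, "gripper": -1}
  ],
  "squeeze": 80
}}

```text
clock: 18.15
eef_pos: [582.0, -123.8, 124.1]
tcp_rot: [3.137, 0.001, 1.559]
contact_force: [-0.4, -0.7, 14.4]
opening: 0.147
```

```bash
python3 f.py
```

```text
[-6.12000e-01 -2.22000e-01  1.48140e+01  5.81973e+02 -1.23761e+02
  1.24065e+02 -7.90000e-02  1.32000e-01 -5.70000e-02  3.13700e+00
  1.00000e-03  1.56100e+00]
```

Emit:
{"name": "move_arm", "arguments": {
  "increments": [
    {"tx": 0, "ty": 0, "tz": 0, "rx": 0, "ry": 0, "rz": 3, "gripper": -1},
    {"tx": 0, "ty": 0, "tz": 0, "rx": 0, "ry": 0, "rz": 3, "gripper": -1},
    {"tx": 0, "ty": 0, "tz": 0, "rx": 0, "ry": 0, "rz": 2, "gripper": -1},
    {"tx": 0, "ty": 0, "tz": 0, "rx": 0, "ry": 0, "rz": 1.5, "gripper": -1},
    {"tx": 0, "ty": 0, "tz": 0, "rx": 0, "ry": 0, "rz": 1, "gripper": -1},
    {"tx": 0, "ty": 0, "tz": 0, "rx": 0, "ry": 0, "rz": 0, "gripper": -1},
    {"tx": 0, "ty": 0, "tz": 0, "rx": 0, "ry": 0, "rz": 0, "gripper": -1}
  ],
  "squeeze": 80
}}

```text
clock: 19.1
eef_pos: [580.7, -123.3, 123.9]
tcp_rot: [3.14, -0.0, 1.378]
contact_force: [-4.2, 1.2, 17.8]
opening: 0.15
```

```bash
python3 f.py
```

```text
[-4.41300e+00  9.69000e-01  1.82590e+01  5.80651e+02 -1.23330e+02
  1.23867e+02  3.64000e-01  1.05300e+00  1.72000e-01  3.14000e+00
  0.00000e+00  1.37800e+00]
```

The stop is reached: yaw 79.0° (90.5° turned), the torque sign flipped, and travel by height is 8.6 mm. I let it rise slowly.

Emit:
{"name": "move_arm", "arguments": {
  "increments": [
    {"tx": 0, "ty": 0, "tz": -0.08, "rx": 0, "ry": 0, "rz": 0, "gripper": -1},
    {"tx": 0, "ty": 0, "tz": -0.08, "rx": 0, "ry": 0, "rz": 0, "gripper": -1},
    {"tx": 0, "ty": 0, "tz": -0.08, "rx": 0, "ry": 0, "rz": 0, "gripper": -1},
    {"tx": 0, "ty": 0, "tz": -0.08, "rx": 0, "ry": 0, "rz": 0, "gripper": -1},
    {"tx": 0, "ty": 0, "tz": -0.08, "rx": 0, "ry": 0, "rz": 0, "gripper": -1},
    {"tx": 0, "ty": 0, "tz": 0, "rx": 0, "ry": 0, "rz": 0, "gripper": -1},
    {"tx": 0, "ty": 0, "tz": 0, "rx": 0, "ry": 0, "rz": 0, "gripper": -1}
  ],
  "squeeze": 80
}}

```text
clock: 20.05
eef_pos: [580.4, -123.3, 126.6]
tcp_rot: [3.141, -0.0, 1.378]
contact_force: [-1.5, 0.9, 6.5]
opening: 0.145
```

```bash
python3 f.py
```

```text
[-1.49300e+00  7.07000e-01  6.88200e+00  5.80360e+02 -1.23240e+02
  1.26596e+02  1.39000e-01  2.86000e-01  1.24000e-01  3.14100e+00
 -0.00000e+00  1.37800e+00]
```

Emit:
{"name": "move_arm", "arguments": {
  "increments": [
    {"tx": 0, "ty": 0, "tz": -0.08, "rx": 0, "ry": 0, "rz": 0, "gripper": -1},
    {"tx": 0, "ty": 0, "tz": 0, "rx": 0, "ry": 0, "rz": 0, "gripper": -1},
    {"tx": 0, "ty": 0, "tz": 0, "rx": 0, "ry": 0, "rz": 0, "gripper": -1}
  ],
  "squeeze": 80
}}

```text
clock: 20.6
eef_pos: [580.3, -123.3, 127.3]
tcp_rot: [3.141, -0.0, 1.378]
contact_force: [-0.9, 1.2, 6.5]
opening: 0.146
```

```bash
python3 f.py
```

```text
[-8.81000e-01  4.30000e-01  6.92400e+00  5.80327e+02 -1.23250e+02
  1.27298e+02  1.37000e-01  2.36000e-01  1.18000e-01  3.14100e+00
 -0.00000e+00  1.37800e+00]
```

Emit:
{"name": "move_arm", "arguments": {
  "increments": [
    {"tx": 0, "ty": 0, "tz": -0.08, "rx": 0, "ry": 0, "rz": 0, "gripper": -1},
    {"tx": 0, "ty": 0, "tz": -0.06, "rx": 0, "ry": 0, "rz": 0, "gripper": -1},
    {"tx": 0, "ty": 0, "tz": 0, "rx": 0, "ry": 0, "rz": 0, "gripper": -1},
    {"tx": 0, "ty": 0, "tz": 0, "rx": 0, "ry": 0, "rz": 0, "gripper": -1}
  ],
  "squeeze": 80
}}

```text
clock: 21.25
eef_pos: [580.3, -123.3, 128.5]
tcp_rot: [3.141, -0.0, 1.378]
contact_force: [-0.5, -0.0, 6.4]
opening: 0.143
```

```bash
python3 f.py
```

```text
[-2.78000e-01  2.94000e-01  5.82700e+00  5.80253e+02 -1.23279e+02
  1.28533e+02  1.39000e-01  5.60000e-02  8.40000e-02  3.14100e+00
 -0.00000e+00  1.37800e+00]
```

Emit:
{"name": "move_arm", "arguments": {
  "increments": [
    {"tx": 0, "ty": 0, "tz": -0.06, "rx": 0, "ry": 0, "rz": 0, "gripper": -1},
    {"tx": 0, "ty": 0, "tz": 0, "rx": 0, "ry": 0, "rz": 0, "gripper": -1},
    {"tx": 0, "ty": 0, "tz": 0, "rx": 0, "ry": 0, "rz": 0, "gripper": -1}
  ],
  "squeeze": 80
}}

```text
clock: 21.8
eef_pos: [580.1, -123.3, 128.7]
tcp_rot: [3.141, -0.0, 1.378]
contact_force: [1.9, 1.4, 0.9]
opening: 0.147
```

```bash
python3 f.py
```

```text
[ 2.03100e+00  3.88000e-01 -7.36000e-01  5.80114e+02 -1.23244e+02
  1.28740e+02  4.00000e-02 -4.64000e-01  7.90000e-02  3.14100e+00
 -0.00000e+00  1.37800e+00]
```

Caught: a further 0.6 mm of lift gave only 0.2 mm of rise, and the spring load went off the tool at plunger ≈ 4 mm. I open and lift straight up.

Emit:
{"name": "move_arm", "arguments": {
  "increments": [
    {"tx": 0, "ty": 0, "tz": 0, "rx": 0, "ry": 0, "rz": 0, "gripper": -0.5},
    {"tx": 0, "ty": 0, "tz": 0, "rx": 0, "ry": 0, "rz": 0, "gripper": -0.2},
    {"tx": 0, "ty": 0, "tz": 0, "rx": 0, "ry": 0, "rz": 0, "gripper": -0.2},
    {"tx": 0, "ty": 0, "tz": 0, "rx": 0, "ry": 0, "rz": 0, "gripper": -0.2},
    {"tx": 0, "ty": 0, "tz": 0, "rx": 0, "ry": 0, "rz": 0, "gripper": -0.2}
  ],
  "squeeze": 80
}}

```text
clock: 22.55
eef_pos: [579.9, -123.3, 128.9]
tcp_rot: [-3.141, 0.0, 1.378]
contact_force: [-0.0, 0.4, -0.3]
opening: 0.396
```

```bash
python3 f.py; python3 chk.py m3 | head -2
```

```text
[-1.75000e-01 -3.00000e-02 -2.79000e-01  5.79932e+02 -1.23245e+02
  1.28906e+02  2.70000e-02  1.20000e-02 -2.00000e-03 -1.88500e+00
 -0.00000e+00  1.37800e+00]
[ 579.94456077 -123.24134431  128.90306541] [-1.79997451e+02 -1.65921641e-04  7.89443053e+01] [-0.20067816  0.39036863 -0.14307661] [0.02401179 0.01348934 0.04239622]
scene plug [283.4 341.2] 0.88
```

Free of contact. I lift and then move back towards the robot and to the right, out of the cameras' view.

Emit:
{"name": "move_arm", "arguments": {
  "increments": [
    {"tx": 0, "ty": 0, "tz": -0.5, "rx": 0, "ry": 0, "rz": 0, "gripper": -0.2},
    {"tx": 0, "ty": 0, "tz": -1.0, "rx": 0, "ry": 0, "rz": 0, "gripper": -0.2},
    {"tx": 0, "ty": 0, "tz": -1.5, "rx": 0, "ry": 0, "rz": 0, "gripper": -0.2},
    {"tx": 0, "ty": 0, "tz": -2, "rx": 0, "ry": 0, "rz": 0, "gripper": -0.2},
    {"tx": 0, "ty": 0, "tz": -3, "rx": 0, "ry": 0, "rz": 0, "gripper": -0.2},
    {"tx": 0, "ty": 0, "tz": -3, "rx": 0, "ry": 0, "rz": 0, "gripper": -0.2},
    {"tx": 0, "ty": 0, "tz": -1, "rx": 0, "ry": 0, "rz": 0, "gripper": -0.2}
  ],
  "squeeze": 80
}}

```text
clock: 23.9
eef_pos: [581.7, -123.6, 253.6]
tcp_rot: [3.136, 0.0, 1.378]
contact_force: [0.2, 0.6, -0.3]
opening: 0.4
```

Emit:
{"name": "move_arm", "arguments": {
  "increments": [
    {"tx": -1.5, "ty": -0.3, "tz": 0, "rx": 0, "ry": 0, "rz": 0, "gripper": -0.2},
    {"tx": -3, "ty": -1, "tz": 0, "rx": 0, "ry": 0, "rz": 0, "gripper": -0.2},
    {"tx": -4, "ty": -1, "tz": 0, "rx": 0, "ry": 0, "rz": 0, "gripper": -0.2},
    {"tx": -4, "ty": -1, "tz": 0, "rx": 0, "ry": 0, "rz": 0, "gripper": -0.2},
    {"tx": -4, "ty": -1, "tz": 0, "rx": 0, "ry": 0, "rz": 0, "gripper": -0.2},
    {"tx": -4, "ty": -1, "tz": 0, "rx": 0, "ry": 0, "rz": 0, "gripper": -0.2},
    {"tx": -4, "ty": -1, "tz": 0, "rx": 0, "ry": 0, "rz": 0, "gripper": -0.2},
    {"tx": -4, "ty": -1, "tz": 0, "rx": 0, "ry": 0, "rz": 0, "gripper": -0.2},
    {"tx": -2, "ty": 0, "tz": 0, "rx": 0, "ry": 0, "rz": 0, "gripper": -0.2},
    {"tx": 0, "ty": 0, "tz": 0, "rx": 0, "ry": 0, "rz": 0, "gripper": -0.2}
  ],
  "squeeze": 80
}}

```text
clock: 24.9
eef_pos: [448.3, -410.9, 247.8]
tcp_rot: [-3.14, -0.0, 1.375]
contact_force: [0.2, -0.4, -0.4]
opening: 0.399
```

```bash
cat > fin.py <<'E'
from h import *
o=[]
for c in ['scene','top']:
    im,d=r.grab_frame(c);np.savez(f'{c}_fin.npz',im=im,d=d)
    r0,c0=[int(x) for x in proj(c,np.array([580,-123,110]))]
    o.append(cv2.resize(im[r0-50:r0+50,c0-50:c0+50],(400,400),interpolation=2))
P=cloud('top',d);hsv=cv2.cvtColor(im,cv2.COLOR_RGB2HSV)
m=(abs(hsv[...,0].astype(int)-112)<14)&(hsv[...,1]>100)&(np.hypot(P[...,0]-580,P[...,1]+123)<40)
Q=P[m];zt=np.percentile(Q[:,2],95);W=Q[Q[:,2]>zt-8];v=np.linalg.svd(W[:,:2]-W[:,:2].mean(0),full_matrices=False)[2][0]
print('wing top z',zt,'flange z',np.percentile(Q[:,2],30),'centre',W.mean(0),'yaw',np.degrees(np.arctan2(v[1],v[0])))
cv2.imwrite('pics/fin.png',np.hstack(o)[...,::-1]);print(r.sense()['clock'],r.sense()['contact_force'])
E
python3 fin.py
```

```text
wing top z 153.07056233625266 flange z 121.82078990331708 centre [ 581.34213245 -119.52833005  151.13401917] yaw -100.14739647040975
25.0 [ 0.5552732  -0.197927    0.35474775]
```

View pics/fin.png

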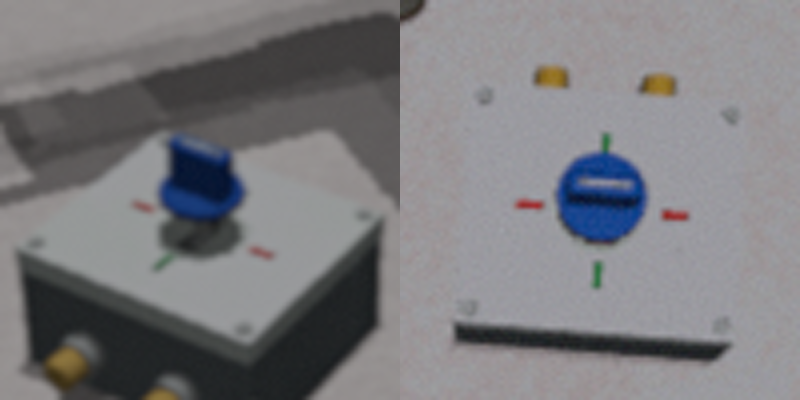

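Picture 9: the plug stands alone and upright in the slot, top view crop (602,195), with its wing along the red marks. The measured wing yaw is -100.1°, against -100.6° when locked. The wing top at z=153 matches the bar held down with the plunger at about 4 mm. I hand in.

```bash
python3 -c "
from rig import r
print(r.sense()['qvel'].round(3)); print(r.sign_off())"
```

```text
[ 0.026 -0.01   0.009  0.002  0.002  0.002]
the job is handed in; nothing more can be done
None
```

The blue plug is locked in the housing slot and the job is handed in, at about 25 s on the robot's clock.

**What I did:** I took the smaller blue plug from the stand and entered the slot with no contact force. The bar met the plunger about 22 mm below the mouth. I pressed to about 8.3–8.6 mm of travel, turned it clockwise to the stop (90.5°), let it rise until it caught, then let go and moved the arm clear.

**Last checks:**
- **Catch:** lifting a further 0.6 mm gave only 0.2 mm of rise and took the spring load off the tool.
- **After release:** the plug stands upright with its wing along the red marks, at −100.1° against −100.6° expected. The wing top is at z = 153, which matches the plunger at about 4 mm.
- **Contact:** the robot touches nothing.

**Disagreements:**
- **Mouth position:** the two cameras differed by about 2 mm on it. I resolved this using the held plug.
- **Force at the stop:** the vertical force rose to about 19.6 N, above the 18 N given for 10 mm of travel. Travel by height was only 8.6 mm, so I put this down to friction at the stop. The reading fell back as the plug was let up.
- **Refused moves:** the first two move calls were refused for their format, and nothing moved.
- **Bystanders:** I did not re-check them in a full picture at the end. The arm met no unexpected force on the way.

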